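# Join the casting mould with its hinge pin

### The job

The two halves of the casting mould stand in their cradle with the hinge knuckles in line. Take the longer of the two pins from the stand and push it straight down through all the knuckles, past the spring ball, until its collar sits on the top knuckle, then let go. Leave the short pin in the stand and do not disturb the mould halves or the things around.

Things in the scene. Friction and masses are not known exactly. Their poses are not given: they have to be found in the camera images.
- cradle: Grey cradle fixed to the bench, 176 x 104 x 14 mm, carrying an aluminium two-part mould (100 mm in x, 73 mm in y over both halves, top 98 mm above the bench). Origin on the bench under the mould's middle; x runs along the parting line. The +y half is fixed, the -y half (loose_half) only stands in it. Upright hinge axis at x = -67, y = 0 mm: three stacked knuckles, 28 mm across.
- hinge_mouth (a point): Centre of the upper face of the top knuckle, on the hinge axis, 98 mm above the bench: mouth of the 15 mm bore through all three knuckles (upper and lower of the fixed half, middle of the loose half), closed by the cradle 84 mm below. Axes as the cradle's. Nothing within 50 mm stands higher than this face.
- loose_half: Loose aluminium half of the mould, 100 x 36 x 84 mm, 0.45 kg, with the middle knuckle; stands in the cradle between low lips with about 1 mm of play. Origin on its underside at the middle of the assembled mould (over the cradle's origin, 14 mm above the bench), axes as the cradle's.
- pin_stand: White plastic block, fixed to the bench, 124 mm in x, 54 mm in y, 70 mm high, with two upright blind holes 62 mm apart at x = -31 and +31 mm, 13.5 mm in diameter and 60 mm deep. Origin at the centre of its underside. Either pin may be in either hole. A tall instrument stands some 10 cm beyond it, to the left: keep the hand's body clear of it.
- long_pin: The hinge pin (longer pin), upright in the stand, collar 22 mm clear of its top. From the tip up: steel shaft 12 mm thick, 82 mm long, its last 12 mm tapering to a 5 mm tip; steel collar 30 mm across, 6 mm thick; black round handle 22 mm across, 46 mm tall, to grasp. 134 mm long, about 70 g. Origin at the tip, z up along the pin; round, its yaw means nothing.
- long_pin_collar (a point): Centre of the underside of the long pin's collar, 82 mm above its tip; comes to rest on hinge_mouth.
- short_pin: Shorter pin of the same make: shaft 46 mm, same collar and handle, 98 mm long. It stands in the other hole with its collar down on the stand and stays there. Origin at its tip, z up.
- buffer_bottle: Bystander: white reagent bottle with a screw cap, 48 mm across, 104 mm high. Origin under its centre.
- pen_blue: Bystander: ball pen 140 mm long lying on the bench to the right of the mould. Origin under its middle, y along it.
- spring_ball_point (a point): Point on the hinge axis in the lower knuckle, 42 mm above the bench, level with a spring ball that presses on the pin from the cradle's +y side. A pin merely let go in the bore stops here, its collar about 20 mm too high; pushing on takes 5 to 15 N, and the pin then stays where it is.

How it is judged:
At the end, for the whole second after the job is handed in: Long pin at rest through all knuckles: collar within 3 mm of the top knuckle's face and 5 mm of the hinge axis, upright within 0.07 rad. Loose half within 6 mm and 0.05 rad upright, short pin within 12 mm, bottle and pen within 30 mm of their starts (horizontal distance between long_pin_collar and hinge_mouth below 0.005 m and z of long_pin_collar in the frame of hinge_mouth below 0.003 m and z of long_pin in the frame of hinge_mouth below -0.078 m and angle between the z axis of long_pin and the z axis of cradle, either way round below 0.07 rad and linear speed of long_pin below 0.02 m/s and distance of loose_half from where it was at the start of the episode below 0.006 m and angle between loose_half's own z axis and vertical below 0.05 rad and distance of short_pin from where it was at the start of the episode below 0.012 m and distance of each of buffer_bottle, pen_blue from where it was at the start of the episode below 0.03 m); the robot touches nothing.
It fails at once if the short pin is pulled from the stand (distance of short_pin from where it was at the start of the episode above 0.03 m).
It fails at once if the loose mould half is lifted or knocked out of place (distance of loose_half from where it was at the start of the episode above 0.015 m).
It also fails if it takes over 48 s, if anything falls off the work surface, if the arm or the gripper's body presses on something with over 40 N, if the wrist force passes 120 N, or if a joint passes its speed limit or range.

### The arm

A 6-joint arm with a two-finger parallel gripper is mounted at the origin on the work surface; the furniture and walls round the work are solid. World frame = base frame: x ahead of the robot, y to its left, z up, the work surface at z = 0. Lengths are in m, angles in rad, forces in N, time in s.
With the tool pointing down it reaches from about 0.35 to 0.975 m from the base axis. Payload 4.9 kg.
Tool frame: the origin (TCP) lies on the centre line of the jaws, within the pads' length; the fingertips stand 14 mm ahead of it and the grasp point (between the pads) lies 5 mm behind it; y points along the fingers, z is the direction in which the jaws open and shut, and the axes are right-handed (so a half turn about y gives the same grasp; the last joint's range is limited). The gripper opens to 85 mm and grips with 20 to 120 N. Pads are 22 mm wide; open, the fingers measure 114 mm over their backs; the gripper's body (76 mm by 85 mm) begins 54 mm behind the grasp point. The pads swing forward as they close: fully open they stand 13 mm farther back than shut.
Start: joints at [1.113, 0.053, 1.613, -0, 1.476, -0.119], TCP at [0.208, 0.589, 0.206] pointing down, gripper open.
Joint ranges: [-3.01, 3.01], [-1.01, 2.22], [0.06, 2.58], [-1.02, 4.17], [0.09, 2.62], [-3.14, 3.14]. Speed limits (rad/s): [2.57, 2.57, 3.14, 3.14, 3.14, 3.14].

### API

Orientations are given as a rotation vector (axis times angle).
In Python, from station import ctrl gives the robot as it stands.
- The arm moves only by the tool servo_tool, never from a script. Its arguments are lists of equal length, an entry for each row: "delta_pos": the shift along the tool's x, y, z in m, a list of three; "dr": the turn, a rotation vector about the tool's x, y, z in degrees, a list of three; "grip": the opening, from 0 (shut) to 1 (fully open). In form: {"delta_pos": [[x, y, z], ...], "dr": [[rx, ry, rz], ...], "grip": [grip, ...]}. A call has 1 to 5 rows; each row shifts and turns the pose as measured when the row begins, along the tool's axes as they then stand; what a row does not reach is not made up. A row lasts 1/8 s, in which the tool goes at most 62.5 mm and 10.7 degrees, less where a joint would pass 70% of its speed; a pose out of reach is approached as far as the arm can. A call is refused whole if a number of a shift passes 0.0625 or a number of a turn 10.7, either way. A call with a gripper value outside its range is refused whole. The fingers move at their own pace and stop on an object; "grip_force" is the grip in N (left out, the last holds). Time passes only in rows, so rows that do not move let the fingers close. It gives the time, the measured TCP pose, the force and the opening at its end, in the units of the state.
- ctrl.get_obs(): the state, without advancing time (a new reading comes with each control period).
- ctrl.get_image(name): name is "scene" or "top" or "wrist"; returns the picture (400x640x3 uint8, red, green, blue); there is no depth.
- ctrl.camera_params(name): a dict with "fovy" (degrees; the focal length in pixels is half the picture's height over the tangent of half this angle, whatever the lens; pixels are square), "cx", "cy" (the principal point, pixels), "eye" and "rotation" of the camera in the world. Camera axes: x right, y down, z forward; pixel columns grow to the right and rows downward; lengths in m; the calibration is good to about 2 mm. A picture is of the moment at which its call begins: read the wrist's pose just before it. camera_params takes no time and is no camera call; for the wrist camera it gives the pose at the moment of the call.
- ctrl.finish_job(): hands the job in, once; it reports no verdict.
Trained networks look in the newest picture that a camera, given by its name, has taken for a name from the list of things; names that differ only in an ending like _2 or _b are one class to them, and where a whole thing is asked for, a point or a joint stands for the part that bears it (a point fixed in the world has none). Each returns a list of dicts, best first, with "score" (0 to 1); they miss things now and then, are a little off and sometimes report something else, mostly with a low value. They report only what shows in the picture. A call takes as long as a camera call.
- ctrl.masks_of(camera, label): "pixels" (400x640 bool, what is visible of it) and "extent" ([left, top, right, bottom] in pixels, round what is visible of it).
The state is a dict: "t": time; "q": joint angles; "dq": joint speeds; "effort": joint torques, N m; "tool_pos": TCP position; "tool_rot": TCP orientation; "contact_force": force on the tool from outside, world axes, zero at the start; "wrist_torque": the same for the moment, N m; "opening": finger opening in m.
Only numpy, scipy, OpenCV 4.12 (cv2) and the standard library are available. Lean on these libraries where they do the work, as an engineer would, in place of code of your own. Each camera call takes 0.05 s, during which the arm holds its last target.

## Working session

There is one attempt and no reset: what is moved stays moved. The work goes in short steps, Python scripts to look and compute and a tool call to move; the robot and the scene stay as the last step left them, time stands still between calls to the robot, and variables do not carry over. Pictures are saved under pics/ and viewed, and the job is handed in when it is done.

Besides the shell and the picture viewer there is one more tool, called after "Call:" as name(argument=value, ...) on one line, values as JSON. servo_tool: Moves the arm, as the interface text tells. Its arguments: {"type":"object","properties":{"delta_pos":{"type":"array","items":{"type":"array","items":{"type":"number"}}},"dr":{"type":"array","items":{"type":"array","items":{"type":"number"}}},"grip":{"type":"array","items":{"type":"number"}},"grip_force":{"type":"number"}},"required":["delta_pos","dr","grip"]}

```bash
mkdir -p pics; ls
cat > h.py <<'E'
import numpy as np, cv2
from scipy.spatial.transform import Rotation as R
from station import ctrl
def snap(c,n):
    im=np.array(ctrl.get_image(c)); cv2.imwrite(f'pics/{n}.png',im[:,:,::-1]); return im
def K(p): 
    return 200/np.tan(np.radians(p['fovy'])/2)
def proj(p,X):
    X=np.atleast_2d(X); c=(X-np.array(p['eye']))@np.array(p['rotation']); f=K(p)
    return np.c_[f*c[:,0]/c[:,2]+p['cx'],f*c[:,1]/c[:,2]+p['cy']]
def ray(p,u,v):
    f=K(p); d=np.array(p['rotation'])@np.array([(u-p['cx'])/f,(v-p['cy'])/f,1]); return np.array(p['eye']),d
def atz(p,u,v,z):
    e,d=ray(p,u,v); return e+d*(z-e[2])/d[2]
E
python3 - <<'E'
from h import *
o=ctrl.get_obs(); print(o)
for c in ['scene','top','wrist']:
    snap(c,c+'0'); p=ctrl.camera_params(c); print(c,p)
    for l in ['long_pin','short_pin','pin_stand','cradle','loose_half']:
        for m in ctrl.masks_of(c,l)[:2]:
            ys,xs=np.nonzero(m['pixels']); print(l,round(m['score'],2),m['extent'],len(xs),xs.mean().round(1),ys.mean().round(1))
print(ctrl.get_obs()['t'])
E
```

```text
pics
{'t': 0.0, 'q': array([ 1.11298465e+00,  5.33727019e-02,  1.61433628e+00, -2.81942665e-05,
        1.47598622e+00, -1.18979147e-01]), 'dq': array([-0.00130741, -0.00029528, -0.00040135, -0.00094818,  0.00010366,
       -0.00146776]), 'effort': array([-2.19455447e-03, -3.93679869e+01, -3.70180500e+01, -3.28662063e-04,
        7.15381073e-03, -1.44332273e-05]), 'tool_pos': array([0.20742907, 0.58884159, 0.20472799]), 'tool_rot': array([-1.55642136,  0.26641037, -0.26550952]), 'contact_force': array([ 0.73193942, -0.10013665,  0.34767073]), 'wrist_torque': array([-0.01280758,  0.00846205,  0.00183432]), 'opening': 0.08543203702600277}
scene {'fovy': 52.50579880781766, 'cx': 314.93386489444293, 'cy': 197.29662618928106, 'eye': array([0.22580037, 0.45386534, 0.78805658]), 'rotation': array([-0.74113891,  2.67505539, -1.02474349])}
long_pin 0.68 [261.7, 256.6, 275.7, 287.4] 337 270.4 272.5
short_pin 0.69 [295.8, 259.6, 309.7, 283.2] 262 302.0 271.1
pin_stand 0.93 [253.3, 263.6, 321.3, 317.5] 2117 288.1 290.9
cradle 0.65 [296.4, 171.8, 368.0, 244.5] 2498 330.0 207.5
loose_half 0.86 [319.0, 163.3, 355.4, 213.5] 629 336.0 182.7
top {'fovy': 56.61836486400774, 'cx': 321.87862344368244, 'cy': 200.3772032905088, 'eye': array([ 0.43448616, -0.096016  ,  0.91930246]), 'rotation': array([-2.12133313,  2.16935054, -0.15031109])}
long_pin 0.67 [204.2, 216.2, 222.8, 235.9] 186 213.7 224.4
long_pin 0.24 [403.7, 153.2, 432.3, 178.4] 480 415.9 162.1
short_pin 0.61 [335.9, 190.2, 366.4, 239.8] 786 350.1 213.4
short_pin 0.46 [227.2, 236.3, 244.5, 251.7] 155 236.8 244.4
pin_stand 0.59 [205.4, 206.8, 261.4, 261.5] 1188 232.8 236.3
loose_half 0.83 [336.0, 188.4, 363.8, 240.1] 801 349.9 213.7
wrist {'fovy': 70.46366187740762, 'cx': 322.92209708373315, 'cy': 200.57508763673516, 'eye': array([0.13407154, 0.61564671, 0.37359772]), 'rotation': array([2.34910345, 1.66152657, 0.26194406])}
0.9
```

```bash
sed -i "s/np.array(p\['rotation'\])/R.from_rotvec(p['rotation']).as_matrix()/g" h.py; python3 -c "
import cv2
for c in ['scene','top']:
    i=cv2.imread(f'pics/{c}0.png'); 
    i=i[140:340,180:460] if c=='scene' else i[120:290,180:460]
    cv2.imwrite(f'pics/{c}0z.png',cv2.resize(i,None,fx=2.8,fy=2.8,interpolation=cv2.INTER_CUBIC))"
```

```text
(no output)
```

View pics/scene0.png

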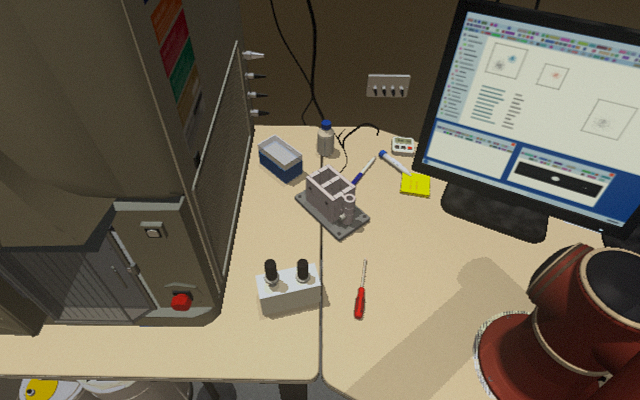

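View pics/top0.png

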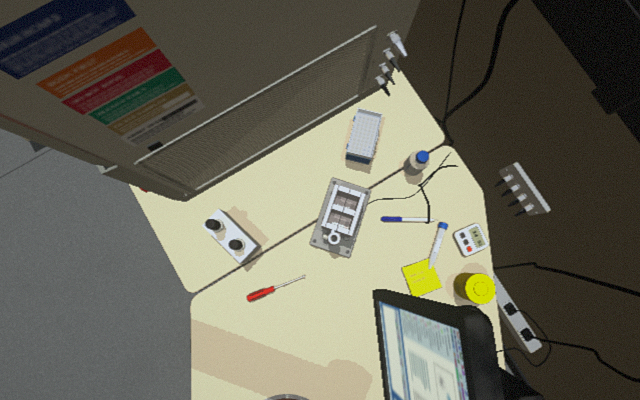

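View pics/wrist0.png

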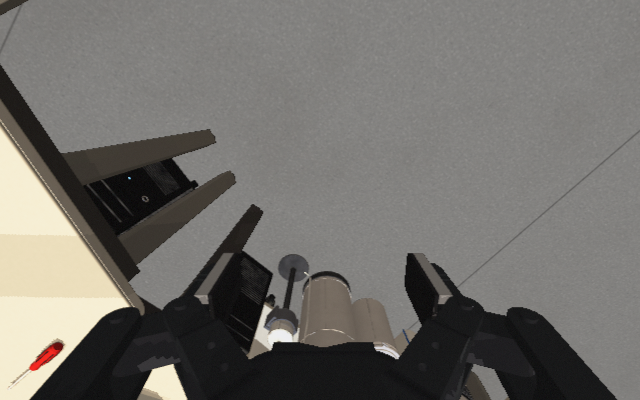

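```bash
python3 -c "
import cv2
print(cv2.imread('pics/scene0z.png').shape)"
```

```text
(560, 784, 3)
```

View pics/scene0z.png

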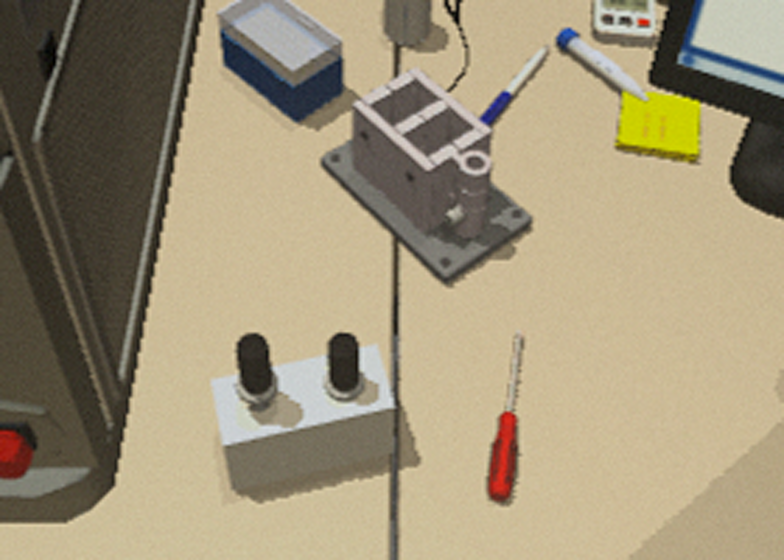

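View pics/top0z.png

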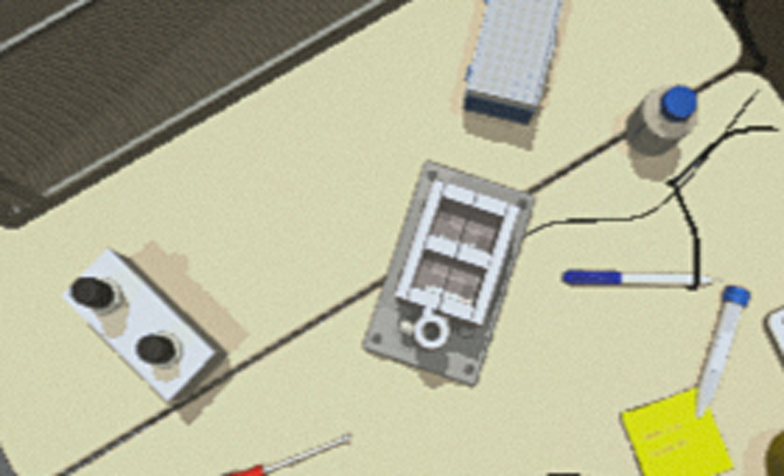

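Run:
```python
from h import *
T=ctrl.camera_params('top'); S=ctrl.camera_params('scene')
def tri(a,b):
    e1,d1=ray(T,*a); e2,d2=ray(S,*b); A=np.c_[d1,-d2]; s=np.linalg.lstsq(A,e2-e1,rcond=None)[0]
    P=e1+d1*s[0];Q=e2+d2*s[1]; return ((P+Q)/2).round(4),np.linalg.norm(P-Q).round(4)
z=lambda x,y,c:(x/2.8+180-.3,y/2.8+(120 if c=='t' else 140)-.3)
print('mouth',atz(T,*z(432,330,'t'),.098).round(4),atz(S,*z(475,160,'s'),.098).round(4),tri(z(432,330,'t'),z(475,160,'s')))
print('long top',atz(T,*z(88,290,'t'),.144).round(4),atz(S,*z(253,341,'s'),.144).round(4),tri(z(88,290,'t'),z(253,341,'s')))
print('short top',atz(T,*z(152,347,'t'),.122).round(4),atz(S,*z(343,340,'s'),.122).round(4),tri(z(152,347,'t'),z(343,340,'s')))
for n,q in dict(pen1=(562,275),pen2=(715,280)).items(): print(n,atz(T,*z(*q,'t'),.005).round(4))
for n,q in dict(c1=(428,160),c2=(537,198),c3=(475,386),c4=(361,350)).items(): print(n,atz(T,*z(*q,'t'),.014).round(4))
for n,q in dict(s1=(111,248),s2=(224,352),s3=(170,404),s4=(62,293)).items(): print(n,atz(T,*z(*q,'t'),.07).round(4))
```

```text
mouth [ 0.4697 -0.1194  0.098 ] [ 0.4705 -0.1208  0.098 ] (array([ 0.4697, -0.1193,  0.0999]), np.float64(0.0002))
long top [0.5032 0.1384 0.144 ] [0.5057 0.1379 0.144 ] (array([0.504 , 0.1384, 0.1455]), np.float64(0.002))
short top [0.4605 0.0952 0.122 ] [0.4626 0.0944 0.122 ] (array([0.4612, 0.0951, 0.1238]), np.float64(0.0016))
pen1 [ 0.5194 -0.2379  0.005 ]
pen2 [ 0.512  -0.3723  0.005 ]
c1 [ 0.6236 -0.1222  0.014 ]
c2 [ 0.5872 -0.2175  0.014 ]
c3 [ 0.4245 -0.1574  0.014 ]
c4 [ 0.4574 -0.0599  0.014 ]
s1 [0.544  0.1425 0.07  ]
s2 [0.4569 0.0491 0.07  ]
s3 [0.4162 0.0926 0.07  ]
s4 [0.5078 0.182  0.07  ]
```

Run:
```python
from h import *
T=ctrl.camera_params('top'); S=ctrl.camera_params('scene')
for q in [(183,200),(190,198),(380,95)]: print('T',q,atz(T,*q,0).round(3),atz(T,*q,.1).round(3))
for q in [(218,320),(180,325),(40,333),(253,130)]: print('S',q,atz(S,*q,0).round(3),atz(S,*q,.1).round(3))
o=ctrl.get_obs(); M=R.from_rotvec(o['tool_rot']).as_matrix(); print(M.round(3), o['tool_pos'],o['t'])
def tgt(p,j):
    z=np.array([np.cos(j),np.sin(j),0]); y=np.array([0,0,-1.]); x=np.cross(y,z); return np.c_[x,y,z]
for j in np.radians([-45,135]):
    D=R.from_matrix(M.T@tgt(0,j)).as_rotvec(degrees=True); print(j,D.round(2))
```

```text
T (183, 200) [0.576 0.254 0.   ] [0.561 0.216 0.1  ]
T (190, 198) [0.581 0.236 0.   ] [0.565 0.2   0.1  ]
T (380, 95) [ 0.841 -0.252  0.   ] [ 0.797 -0.235  0.1  ]
S (218, 320) [0.578 0.238 0.   ] [0.534 0.265 0.1  ]
S (180, 325) [0.637 0.286 0.   ] [0.585 0.307 0.1  ]
S (40, 333) [0.865 0.442 0.   ] [0.784 0.443 0.1  ]
S (253, 130) [ 0.884 -0.293  0.   ] [ 0.801 -0.199  0.1  ]
[[ 0.943  0.     0.332]
 [-0.332 -0.     0.943]
 [ 0.    -1.    -0.   ]] [0.20771683 0.5894432  0.20601608] 0.9
-0.7853981633974483 [  0.   115.59   0.  ]
2.356194490192345 [  0.   -64.41  -0.  ]
```

```bash
cat >> h.py <<'E'
def plan(goal,jaw,n,step=1.0):
    """n rows, straight line to goal, jaw yaw deg; assumes each row reached"""
    o=ctrl.get_obs(); M=R.from_rotvec(o['tool_rot']).as_matrix(); p=np.array(o['tool_pos'])
    z=np.array([np.cos(np.radians(jaw)),np.sin(np.radians(jaw)),0]); y=np.array([0,0,-1.]); G=np.c_[np.cross(y,z),y,z]
    w=R.from_matrix(M.T@G).as_rotvec(); d=(np.array(goal)-p)
    print('pos',p.round(4),'d',d.round(4),'rot left deg',np.degrees(w).round(2),'t',o['t'],'q',o['q'].round(2))
    for i in range(n):
        dt=M.T@(d/n); print(dt.round(4).tolist(), np.degrees(w/n).round(2).tolist()); M=M@R.from_rotvec(w/n).as_matrix()
E
python3 -c "
from h import *
plan([.37,.30,.27],135,7)"
```

```text
pos [0.2077 0.5894 0.206 ] d [ 0.1623 -0.2894  0.064 ] rot left deg [  0.   -64.41  -0.  ] t 0.9 q [ 1.11  0.05  1.61 -0.    1.48 -0.12]
[0.0356, -0.0091, -0.0313] [0.0, -9.2, -0.0]
[0.0301, -0.0091, -0.0366] [0.0, -9.2, -0.0]
[0.0239, -0.0091, -0.0409] [0.0, -9.2, -0.0]
[0.0171, -0.0091, -0.0442] [0.0, -9.2, -0.0]
[0.0098, -0.0091, -0.0464] [0.0, -9.2, -0.0]
[0.0022, -0.0091, -0.0474] [0.0, -9.2, -0.0]
[-0.0054, -0.0091, -0.0471] [0.0, -9.2, -0.0]
```

Call:
servo_tool(delta_pos=[[0.036,-0.012,-0.031],[0.03,-0.012,-0.037],[0.024,-0.012,-0.041],[0.017,-0.012,-0.044],[0.01,-0.012,-0.046]], dr=[[0,-9.2,0],[0,-9.2,0],[0,-9.2,0],[0,-9.2,0],[0,-9.2,0]], grip=[1,1,1,1,1])

```text
t: 1.52
tool_pos: [0.3275, 0.3803, 0.2663]
tool_rot: [-1.537, -0.389, 0.39]
contact_force: [0.7, -0.1, -0.0]
opening: 0.0856
```

```bash
python3 -c "
from h import *
plan([.42,.22,.27],135,5)"
```

```text
pos [0.3275 0.3803 0.2663] d [ 0.0925 -0.1603  0.0037] rot left deg [  0.08 -16.55  -0.08] t 1.525 q [ 0.71 -0.27  1.82 -0.    1.6  -1.36]
[0.001, -0.0007, -0.037] [0.02, -3.31, -0.02]
[-0.0011, -0.0007, -0.037] [0.02, -3.31, -0.02]
[-0.0033, -0.0007, -0.0369] [0.02, -3.31, -0.02]
[-0.0054, -0.0007, -0.0366] [0.02, -3.31, -0.02]
[-0.0075, -0.0007, -0.0362] [0.02, -3.31, -0.02]
```

Call:
servo_tool(delta_pos=[[0.001,0,-0.037],[-0.001,0,-0.037],[-0.003,0,-0.037],[-0.005,0,-0.037],[-0.007,0,-0.036]], dr=[[0,-3.3,0],[0,-3.3,0],[0,-3.3,0],[0,-3.3,0],[0,-3.3,0]], grip=[1,1,1,1,1])

```text
t: 2.15
tool_pos: [0.4253, 0.2151, 0.2696]
tool_rot: [-1.481, -0.625, 0.616]
contact_force: [-1.7, -0.1, 0.3]
opening: 0.0852
```

```bash
python3 -c "
from h import *
snap('wrist','w1');p=ctrl.camera_params('wrist');print(p)
print(proj(p,[[.504,.1384,.144],[.504,.1384,.098],[.461,.0952,.122],[.4815,.1165,.07]]).round(1))
plan([.504,.1384,.22],135,3)"
```

```text
{'fovy': 70.46366187740762, 'cx': 322.92209708373315, 'cy': 200.57508763673516, 'eye': array([0.37110123, 0.15693129, 0.43683514]), 'rotation': array([1.13305043, 2.76192746, 0.43536183])}
[[224.3 186.9]
 [236.9 177. ]
 [225.3 127. ]
 [241.5 148.2]]
pos [0.4271 0.212  0.2695] d [ 0.0769 -0.0736 -0.0495] rot left deg [0.35 0.37 0.2 ] t 2.2 q [ 0.31 -0.35  1.87 -0.    1.62 -2.06]
[0.0005, 0.0167, -0.0354] [0.12, 0.12, 0.07]
[0.0006, 0.0167, -0.0354] [0.12, 0.12, 0.07]
[0.0007, 0.0166, -0.0355] [0.12, 0.12, 0.07]
```

View pics/w1.png

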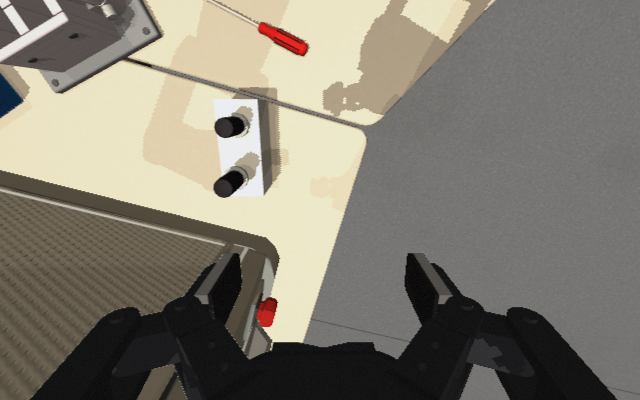

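Call:
servo_tool(delta_pos=[[0,0.012,-0.035],[0,0.012,-0.035],[0,0.012,-0.034],[0,0,0]], dr=[[0.1,0.1,0.1],[0.1,0.1,0.1],[0,0,0],[0,0,0]], grip=[1,1,1,1])

```text
t: 2.7
tool_pos: [0.5037, 0.1359, 0.2342]
tool_rot: [-1.484, -0.617, 0.611]
contact_force: [-0.2, 1.0, -0.6]
opening: 0.0853
```

```bash
python3 -c "
from h import *
snap('wrist','w2');p=ctrl.camera_params('wrist')
print(proj(p,[[.504,.1384,.144],[.504,.1384,.098],[.461,.0952,.122],[.4815,.1165,.07]]).round(1))
plan([.504,.1384,.118],135,4)"
```

```text
[[324.  196.5]
 [324.  184.2]
 [323.9 129.1]
 [324.4 152. ]]
pos [0.5035 0.1368 0.235 ] d [ 0.0005  0.0016 -0.117 ] rot left deg [0.21 0.06 0.21] t 2.75 q [ 0.12 -0.22  1.82 -0.    1.53 -2.23]
[0.0003, 0.0292, 0.0003] [0.05, 0.02, 0.05]
[0.0003, 0.0292, 0.0003] [0.05, 0.02, 0.05]
[0.0003, 0.0292, 0.0003] [0.05, 0.02, 0.05]
[0.0004, 0.0292, 0.0002] [0.05, 0.02, 0.05]
```

View pics/w2.png

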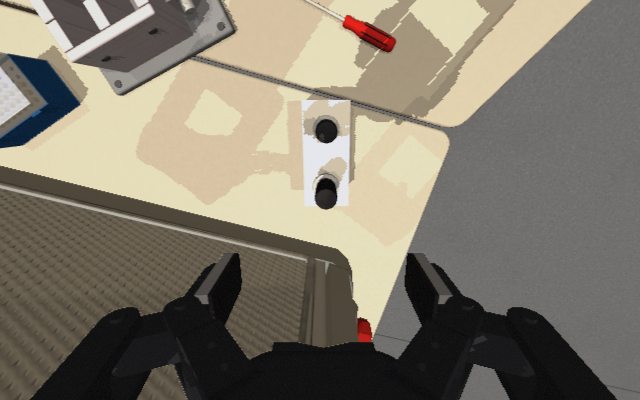

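```bash
python3 -c "
import cv2
i=cv2.imread('pics/w2.png')[90:220,270:380];cv2.imwrite('pics/w2z.png',cv2.resize(i,None,fx=4.5,fy=4.5,interpolation=cv2.INTER_CUBIC))"
```

```text
(no output)
```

View pics/w2z.png

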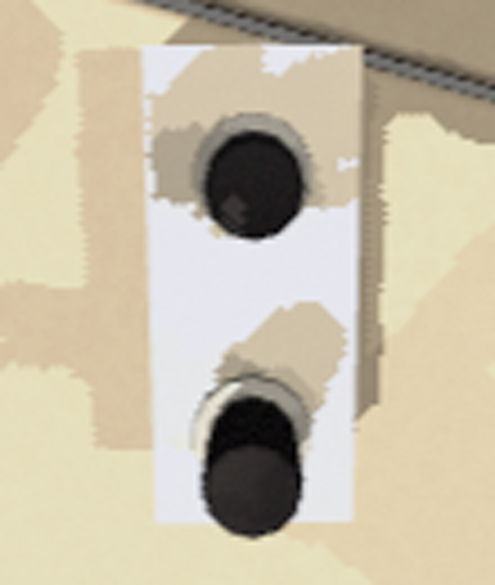

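Call:
servo_tool(delta_pos=[[0.002,0.03,0.002],[0,0.03,0],[0,0.03,0],[0,0.02,0]], dr=[[0.2,0,0.2],[0,0,0],[0,0,0],[0,0,0]], grip=[1,1,1,1])

```text
t: 3.25
tool_pos: [0.5049, 0.1441, 0.1283]
tool_rot: [-1.482, -0.626, 0.609]
contact_force: [0.4, -0.6, -0.5]
opening: 0.0855
```

```bash
python3 -c "
from h import *
plan([.504,.1398,.118],135,1)"
```

```text
pos [0.5049 0.1441 0.1283] d [-0.0009 -0.0043 -0.0103] rot left deg [0.28 0.27 0.53] t 3.25 q [ 0.14 -0.14  1.93  0.    1.34 -2.23]
[-0.0038, 0.0103, -0.0024] [0.28, 0.27, 0.53]
```

Call:
servo_tool(delta_pos=[[-0.0038,0.009,-0.0024],[0,0,0],[0,0,0]], dr=[[0.3,0.3,0.5],[0,0,0],[0,0,0]], grip=[1,1,1])

```text
t: 3.62
tool_pos: [0.5032, 0.1414, 0.1201]
tool_rot: [-1.481, -0.615, 0.615]
contact_force: [-0.3, -0.6, -0.1]
opening: 0.0853
```

```bash
python3 -c "
from h import *
snap('wrist','w3')
plan([.504,.1398,.118],135,1)"
```

```text
pos [0.5033 0.1413 0.1202] d [ 0.0007 -0.0015 -0.0022] rot left deg [-0.03  0.08  0.06] t 3.675 q [ 0.13 -0.12  1.93  0.    1.33 -2.23]
[-0.0006, 0.0022, -0.0016] [-0.03, 0.08, 0.06]
```

View pics/w3.png

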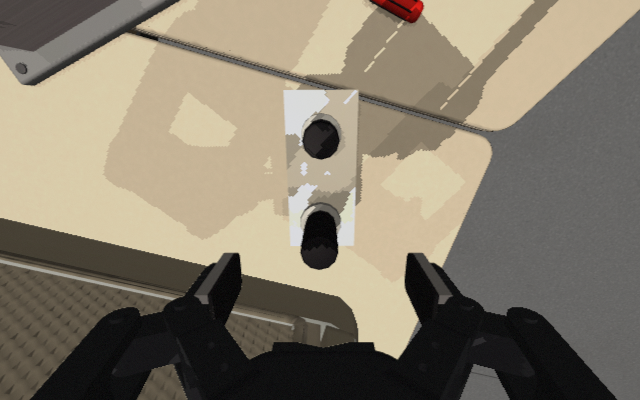

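```bash
python3 -c "
from h import *
p=ctrl.camera_params('wrist');o=ctrl.get_obs()
print(proj(p,[[.504,.1384,.144],[.504,.1398,.144],[.505,.1405,.144],o['tool_pos'],o['tool_pos']+np.array([0,0,.024])]).round(1))
import cv2
i=cv2.imread('pics/w3.png')[180:310,220:430];cv2.imwrite('pics/w3z.png',cv2.resize(i,None,fx=3.7,fy=3.7,interpolation=cv2.INTER_CUBIC))"
```

```text
[[318.2 251.2]
 [320.  252.8]
 [319.6 254.7]
 [322.8 235.9]
 [322.8 253.9]]
```

View pics/w3z.png

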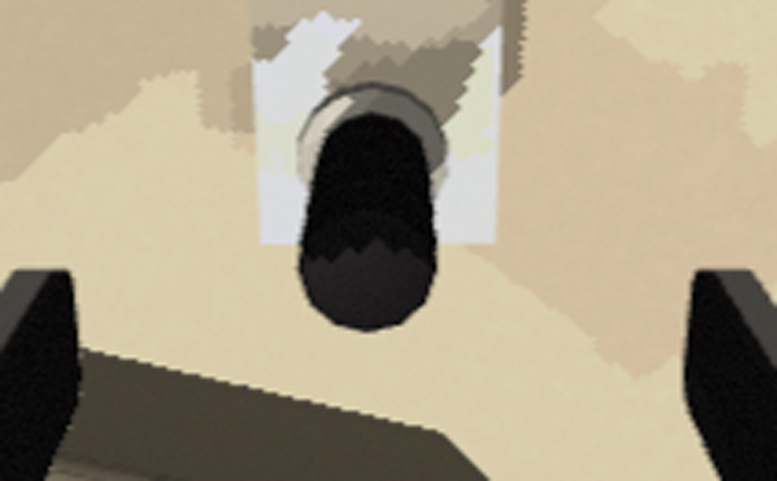

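Call:
servo_tool(delta_pos=[[-0.0013,0.002,-0.0023],[0,0,0],[0,0,0],[0,0,0],[0,0,0]], dr=[[0,0,0],[0,0,0],[0,0,0],[0,0,0],[0,0,0]], grip=[1,0,0,0,0], grip_force=70)

```text
t: 4.3
tool_pos: [0.5052, 0.1387, 0.1199]
tool_rot: [-1.482, -0.618, 0.612]
contact_force: [-0.3, -0.9, 0.8]
opening: 0.0125
```

Call:
servo_tool(delta_pos=[[0,0,0],[0,0,0],[0,0,0]], dr=[[0,0,0],[0,0,0],[0,0,0]], grip=[0,0,0])

```text
t: 4.68
tool_pos: [0.5051, 0.1387, 0.1198]
tool_rot: [-1.482, -0.618, 0.612]
contact_force: [0.9, -0.6, 0.5]
opening: -0.0001
```

```bash
python3 -c "
from h import *
snap('wrist','w4')
plan([.504,.1398,.22],135,3)"
```

```text
pos [0.5051 0.1387 0.1198] d [-0.0011  0.0011  0.1002] rot left deg [0.07 0.06 0.19] t 4.725 q [ 0.13 -0.12  1.93  0.    1.33 -2.23]
[0.0001, -0.0334, 0.0005] [0.02, 0.02, 0.06]
[0.0001, -0.0334, 0.0005] [0.02, 0.02, 0.06]
[0.0, -0.0334, 0.0005] [0.02, 0.02, 0.06]
```

View pics/w4.png

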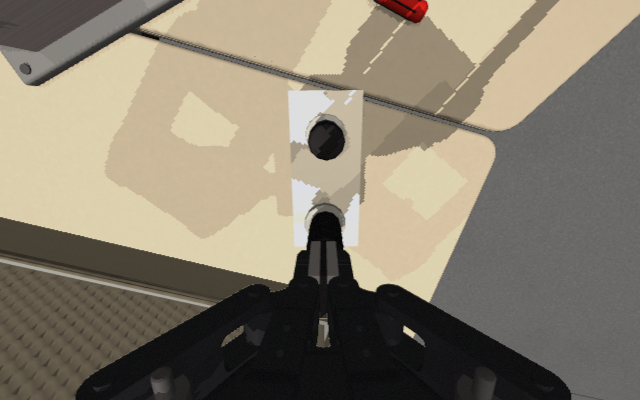

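```bash
python3 -c "
from h import *
i=cv2.imread('pics/w4.png')[180:360,230:420];cv2.imwrite('pics/w4z.png',cv2.resize(i,None,fx=3.3,fy=3.3,interpolation=cv2.INTER_CUBIC))
i=snap('scene','s4')[180:340,200:400,::-1];cv2.imwrite('pics/s4z.png',cv2.resize(i,None,fx=3.7,fy=3.7,interpolation=cv2.INTER_CUBIC))
i=snap('top','t4')[180:290,160:300,::-1];cv2.imwrite('pics/t4z.png',cv2.resize(i,None,fx=5,fy=5,interpolation=cv2.INTER_CUBIC))
"
```

```text
(no output)
```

View pics/w4z.png

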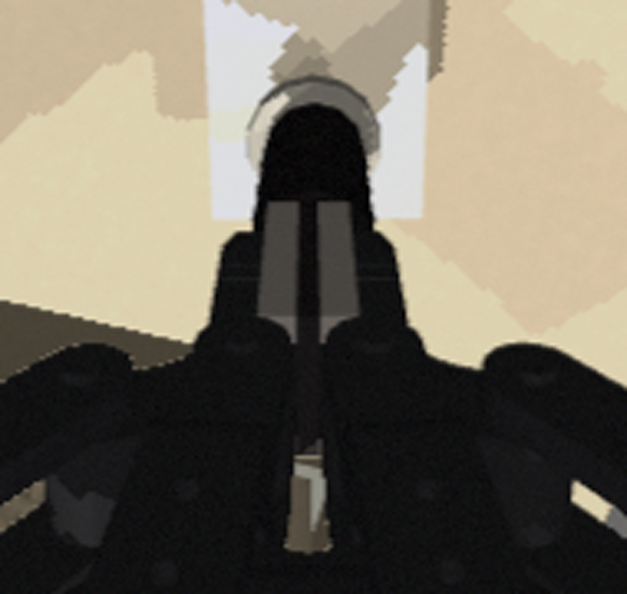

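View pics/s4z.png

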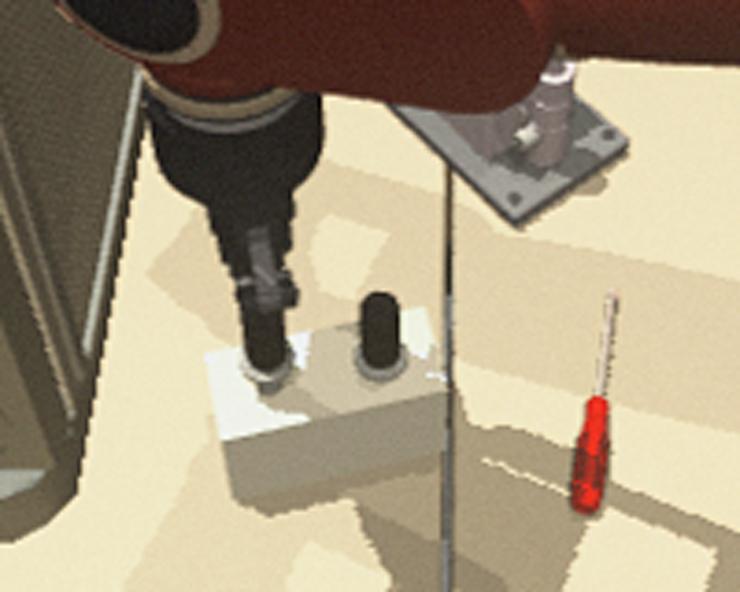

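View pics/t4z.png

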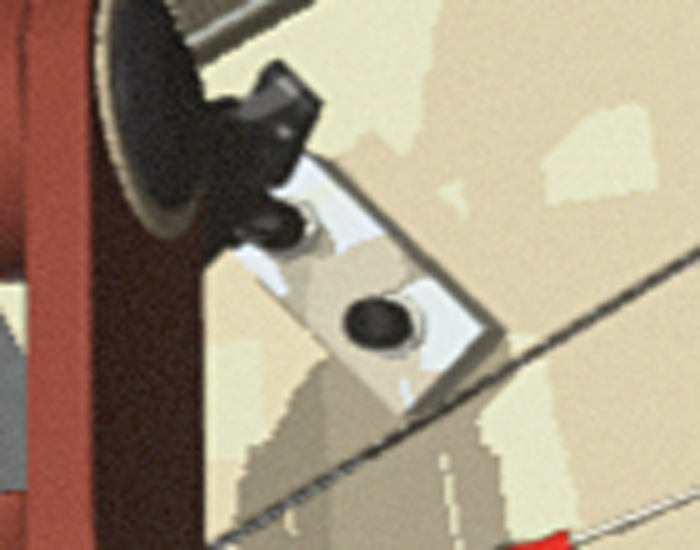

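```bash
python3 -c "
from h import *
p=ctrl.camera_params('wrist');o=ctrl.get_obs();M=R.from_rotvec(o['tool_rot']).as_matrix()
for x in (-.011,0,.011):
  for y in (-.04,-.03,-.02,-.01,0,.014): print(x,y,proj(p,o['tool_pos']+M@np.array([x,y,.0])).round(1))
print((M.T@(p['eye']-o['tool_pos'])).round(4), (M.T@R.from_rotvec(p['rotation']).as_matrix()).round(3)); print(proj(ctrl.camera_params('scene'),[o['tool_pos'],o['tool_pos']-[0,0,.014]]))
print(o['t'])"
```

```text
-0.011 -0.04 [[322.8 249.7]]
-0.011 -0.03 [[322.8 240.9]]
-0.011 -0.02 [[322.8 233.1]]
-0.011 -0.01 [[322.8 226.2]]
-0.011 0 [[322.8 220. ]]
-0.011 0.014 [[322.8 212.4]]
0 -0.04 [[322.8 269. ]]
0 -0.03 [[322.8 259.2]]
0 -0.02 [[322.8 250.5]]
0 -0.01 [[322.8 242.8]]
0 0 [[322.8 235.8]]
0 0.014 [[322.8 227.3]]
0.011 -0.04 [[322.8 287.4]]
0.011 -0.03 [[322.8 276.7]]
0.011 -0.02 [[322.8 267.2]]
0.011 -0.01 [[322.8 258.7]]
0.011 0 [[322.8 251.1]]
0.011 0.014 [[322.8 241.6]]
[-7.800e-02 -1.675e-01  1.000e-04] [[ 0.001  0.952  0.307]
 [-0.    -0.307  0.952]
 [ 1.    -0.001  0.   ]]
[[271.0005566  268.84271008]
 [271.52877316 272.71696274]]
4.825
```

Call:
servo_tool(delta_pos=[[0,0,0],[0,0,0],[0,0,0],[0,0,0],[0,0,0]], dr=[[0,0,0.1],[0,0,0],[0,0,0],[0,0,0],[0,0,0]], grip=[1,1,1,1,1])

```text
t: 5.45
tool_pos: [0.5051, 0.1387, 0.1198]
tool_rot: [-1.482, -0.616, 0.613]
contact_force: [-0.2, 0.2, 0.2]
opening: 0.0852
```

Call:
servo_tool(delta_pos=[[-0.0005,0.012,0.0005],[0,0.012,0],[0,0.008,0],[0,0,0]], dr=[[0,0,0],[0,0,0],[0,0,0],[0,0,0]], grip=[1,1,1,1])

```text
t: 5.95
tool_pos: [0.5035, 0.1386, 0.0844]
tool_rot: [-1.482, -0.615, 0.615]
contact_force: [0.1, 0.0, 0.4]
opening: 0.085
```

```bash
python3 -c "
from h import *
snap('wrist','w5')
plan([.504,.1388,.075],135,1)"
```

```text
pos [0.5038 0.1386 0.0848] d [ 0.0002  0.0002 -0.0098] rot left deg [0.02 0.06 0.02] t 6.0 q [ 0.13 -0.09  1.96 -0.    1.27 -2.23]
[0.0003, 0.0098, 0.0] [0.02, 0.06, 0.02]
```

View pics/w5.png

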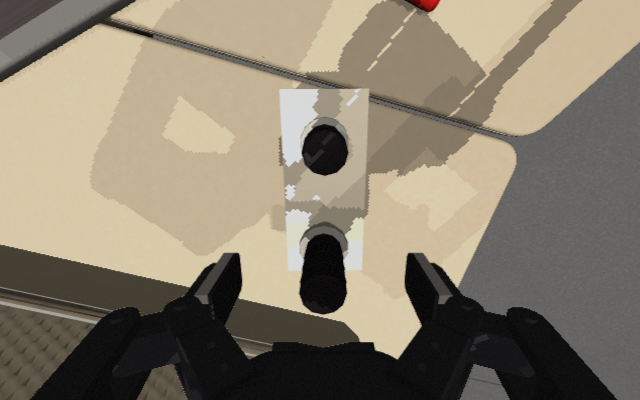

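Call:
servo_tool(delta_pos=[[0.0003,0.0095,0],[0,0,0],[0,0,0],[0,0,0],[0,0,0]], dr=[[0,0,0],[0,0,0],[0,0,0],[0,0,0],[0,0,0]], grip=[1,1,0,0,0], grip_force=70)

```text
t: 6.62
tool_pos: [0.5051, 0.1389, 0.0759]
tool_rot: [-1.483, -0.617, 0.613]
contact_force: [-0.2, -0.8, 0.5]
opening: 0.0323
```

Call:
servo_tool(delta_pos=[[0,0,0],[0,0,0]], dr=[[0,0,0],[0,0,0]], grip=[0,0])

```text
t: 6.88
tool_pos: [0.5048, 0.1395, 0.0762]
tool_rot: [-1.481, -0.617, 0.613]
contact_force: [-0.3, 0.5, -0.3]
opening: 0.0207
```

```bash
python3 -c "
from h import *
i=snap('wrist','w6')[180:360,230:420,::-1]
cv2.imwrite('pics/w6z.png',cv2.resize(i,None,fx=3.3,fy=3.3,interpolation=cv2.INTER_CUBIC))
plan([.504,.1388,.18],135,3)"
```

```text
pos [0.5048 0.1395 0.0762] d [-0.0008 -0.0007  0.1038] rot left deg [0.03 0.06 0.15] t 6.925 q [ 0.13 -0.07  1.96  0.    1.25 -2.23]
[-0.0003, -0.0346, 0.0] [0.01, 0.02, 0.05]
[-0.0003, -0.0346, 0.0] [0.01, 0.02, 0.05]
[-0.0003, -0.0346, 0.0] [0.01, 0.02, 0.05]
```

View pics/w6z.png

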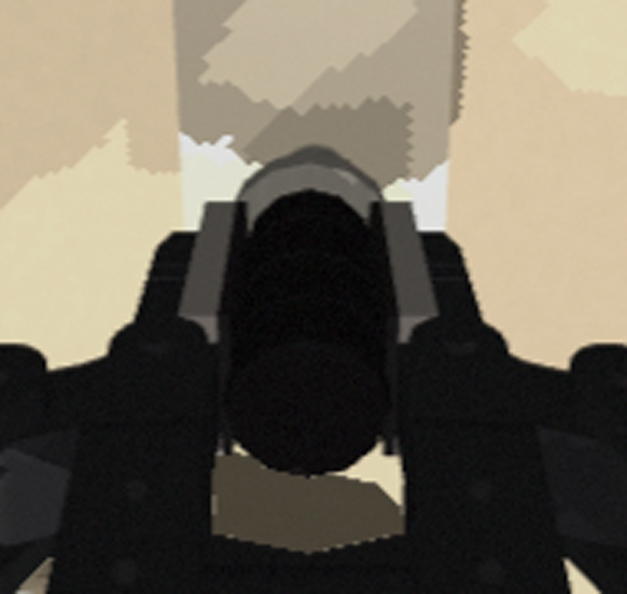

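Call:
servo_tool(delta_pos=[[0,-0.012,0],[0,-0.015,0],[0,-0.015,0],[0,-0.015,0],[0,-0.015,0]], dr=[[0,0,0.1],[0,0,0],[0,0,0],[0,0,0],[0,0,0]], grip=[0,0,0,0,0])

```text
t: 7.55
tool_pos: [0.5048, 0.139, 0.1529]
tool_rot: [-1.483, -0.616, 0.614]
contact_force: [-0.2, -0.3, -0.4]
opening: 0.0205
```

```bash
python3 -c "
from h import *
plan([.504,.1388,.2],135,3)"
```

```text
pos [0.5048 0.139  0.1529] d [-0.0008 -0.0002  0.0471] rot left deg [0.09 0.05 0.02] t 7.55 q [ 0.13 -0.15  1.9  -0.    1.39 -2.23]
[-0.0002, -0.0157, 0.0001] [0.03, 0.02, 0.01]
[-0.0002, -0.0157, 0.0001] [0.03, 0.02, 0.01]
[-0.0002, -0.0157, 0.0001] [0.03, 0.02, 0.01]
```

Call:
servo_tool(delta_pos=[[0,-0.016,0],[0,-0.02,0],[0,-0.016,0],[0,0,0]], dr=[[0.1,0,0],[0,0,0],[0,0,0],[0,0,0]], grip=[0,0,0,0])

```text
t: 8.05
tool_pos: [0.5058, 0.139, 0.211]
tool_rot: [-1.483, -0.618, 0.611]
contact_force: [1.0, -0.4, -0.6]
opening: 0.0205
```

```bash
python3 -c "
from h import *
i=snap('wrist','w7')
i=snap('scene','s7')[180:340,200:400,::-1];cv2.imwrite('pics/s7z.png',cv2.resize(i,None,fx=3.7,fy=3.7,interpolation=cv2.INTER_CUBIC))
plan([.470,-.119,.2],100,7)"
```

```text
pos [0.5047 0.1389 0.2089] d [-0.0347 -0.2579 -0.0089] rot left deg [ 0.   35.05  0.05] t 8.15 q [ 0.13 -0.2   1.84  0.    1.49 -2.23]
[-0.0296, 0.0013, -0.0225] [0.0, 5.01, 0.01]
[-0.0275, 0.0013, -0.025] [0.0, 5.01, 0.01]
[-0.0252, 0.0013, -0.0273] [0.0, 5.01, 0.01]
[-0.0227, 0.0013, -0.0294] [0.0, 5.01, 0.01]
[-0.0201, 0.0013, -0.0313] [0.0, 5.01, 0.01]
[-0.0173, 0.0013, -0.0329] [0.0, 5.01, 0.01]
[-0.0143, 0.0013, -0.0343] [0.0, 5.01, 0.01]
```

View pics/w7.png

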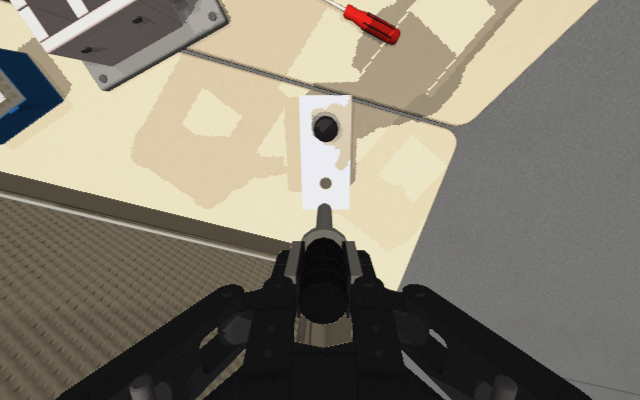

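View pics/s7z.png

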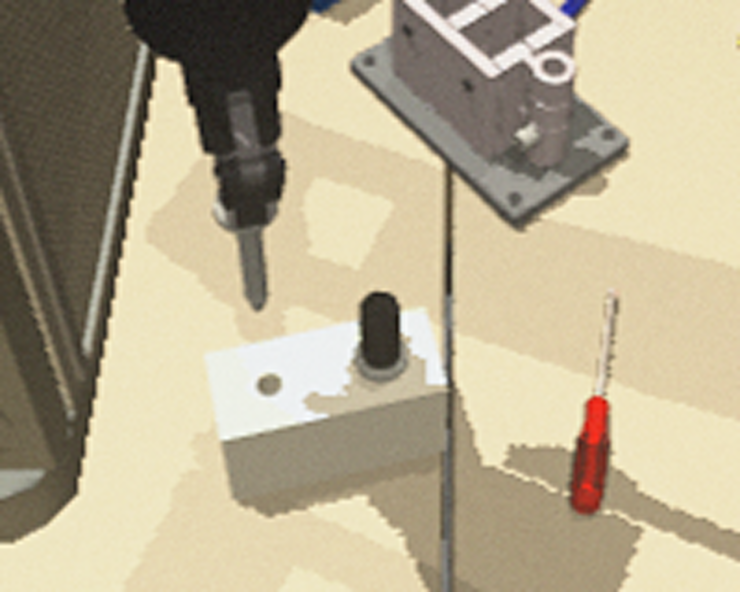

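Call:
servo_tool(delta_pos=[[-0.03,0,-0.022],[-0.0275,0,-0.025],[-0.025,0,-0.027],[-0.023,0,-0.029],[-0.02,0,-0.031]], dr=[[0,5,0],[0,5,0],[0,5,0],[0,5,0],[0,5,0]], grip=[0,0,0,0,0])

```text
t: 8.78
tool_pos: [0.4739, -0.0469, 0.2018]
tool_rot: [-1.551, -0.26, 0.276]
contact_force: [-1.1, 0.4, -1.6]
opening: 0.0209
```

```bash
python3 -c "
from h import *
plan([.4705,-.118,.2],100,2)"
```

```text
pos [ 0.4739 -0.0469  0.2018] d [-0.0034 -0.0711 -0.0018] rot left deg [-0.24  9.56 -0.56] t 8.775 q [-0.25 -0.31  1.95 -0.    1.51 -2.17]
[-0.0135, 0.0009, -0.0329] [-0.12, 4.78, -0.28]
[-0.0107, 0.0009, -0.0339] [-0.12, 4.78, -0.28]
```

Call:
servo_tool(delta_pos=[[-0.0135,0,-0.033],[-0.01,0,-0.03],[0,0,0],[0,0,0]], dr=[[0,4.8,-0.3],[0,4,0],[0,0,0],[0,0,0]], grip=[0,0,0,0])

```text
t: 9.28
tool_pos: [0.4667, -0.1168, 0.1964]
tool_rot: [-1.558, -0.131, 0.151]
contact_force: [-0.1, -1.1, -0.8]
opening: 0.0205
```

```bash
python3 -c "
from h import *
snap('wrist','w8')
i=cv2.imread('pics/w8.png')[150:330,220:420];cv2.imwrite('pics/w8z.png',cv2.resize(i,None,fx=3.3,fy=3.3,interpolation=cv2.INTER_CUBIC))
p=ctrl.camera_params('wrist');o=ctrl.get_obs();M=R.from_rotvec(o['tool_rot']).as_matrix()
print(proj(p,[[.4701,-.1199,.098],o['tool_pos']+M@[0,.066,0],o['tool_pos']+M@[0,-.0158,0],o['tool_pos']+M@[0,-.068,0]]).round(1))
plan([.4705,-.118,.2],100,2)
for c in ['scene','top']:
  i=snap(c,c+'8'); print(c,proj(ctrl.camera_params(c),[[.4701,-.1199,.098],o['tool_pos']+M@[0,.066,0]]).round(1))
"
```

```text
[[317.7 197.1]
 [322.5 203.8]
 [322.4 247.4]
 [322.4 305.1]]
pos [ 0.4667 -0.1166  0.1964] d [ 0.0038 -0.0014  0.0036] rot left deg [-0.51  0.29 -0.69] t 9.325 q [-0.4  -0.29  1.94  0.    1.5  -2.15]
[0.0017, -0.0018, -0.001] [-0.26, 0.15, -0.35]
[0.0017, -0.0018, -0.001] [-0.26, 0.15, -0.35]
scene [[349.3 197.2]
 [351.3 189.2]]
top [[334.2 237.4]
 [332.9 238.8]]
```

View pics/w8z.png

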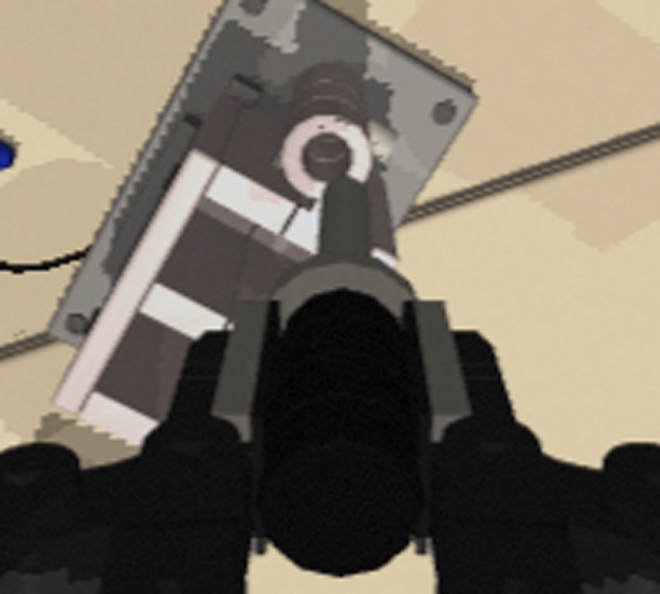

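View pics/scene8.png

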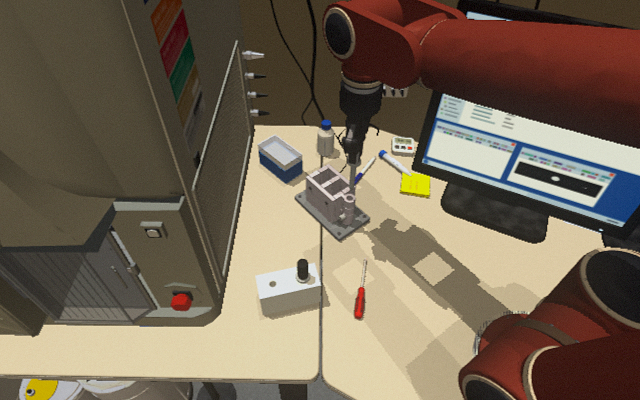

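View pics/top8.png

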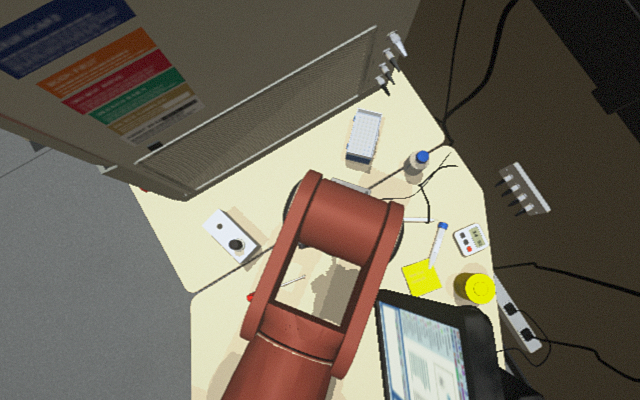

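```bash
python3 -c "
from h import *
plan([.4701,-.1199,.18],100,1)
"
```

```text
pos [ 0.4671 -0.1164  0.1969] d [ 0.003  -0.0035 -0.0169] rot left deg [-0.48  0.33 -0.64] t 9.425 q [-0.4  -0.29  1.94  0.    1.5  -2.15]
[0.0025, 0.0169, -0.0041] [-0.48, 0.33, -0.64]
```

Call:
servo_tool(delta_pos=[[0.0025,0.012,-0.004],[0,0,0],[0,0,0],[0,0,0]], dr=[[-0.5,0.3,-0.6],[0,0,0],[0,0,0],[0,0,0]], grip=[0,0,0,0])

```text
t: 9.93
tool_pos: [0.4704, -0.1184, 0.1837]
tool_rot: [-1.567, -0.139, 0.14]
contact_force: [0.5, 0.6, -0.7]
opening: 0.0205
```

```bash
python3 -c "
from h import *
snap('wrist','w9')
i=cv2.imread('pics/w9.png')[150:330,220:420];cv2.imwrite('pics/w9z.png',cv2.resize(i,None,fx=3.3,fy=3.3,interpolation=cv2.INTER_CUBIC))
p=ctrl.camera_params('wrist');o=ctrl.get_obs();M=R.from_rotvec(o['tool_rot']).as_matrix()
print((proj(p,[[.4701,-.1199,.098],o['tool_pos']+M@[0,.066,0]])-[220,150])*3.3)
plan([.4701,-.1199,.18],100,1)
"
```

```text
[[333.68220539 153.15424844]
 [338.14580289 177.38360595]]
pos [ 0.4705 -0.1185  0.1838] d [-0.0004 -0.0014 -0.0038] rot left deg [ 0.04  0.18 -0.  ] t 9.975 q [-0.4  -0.28  1.95 -0.    1.46 -2.15]
[-0.0006, 0.0038, -0.0013] [0.04, 0.18, -0.0]
```

View pics/w9z.png

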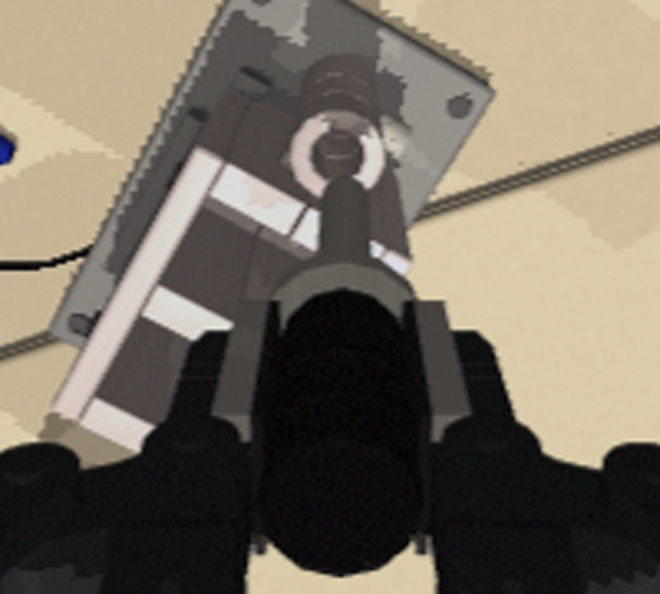

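Call:
servo_tool(delta_pos=[[-0.0006,0.008,-0.0014],[0,0.008,0],[0,0,0]], dr=[[0,0.2,0],[0,0,0],[0,0,0]], grip=[0,0,0])

```text
t: 10.35
tool_pos: [0.47, -0.1201, 0.1667]
tool_rot: [-1.567, -0.136, 0.137]
contact_force: [-0.0, 0.5, -1.3]
opening: 0.0202
```

```bash
python3 -c "
from h import *
snap('wrist','w10')
i=cv2.imread('pics/w10.png')[150:330,220:420];cv2.imwrite('pics/w10z.png',cv2.resize(i,None,fx=3.3,fy=3.3,interpolation=cv2.INTER_CUBIC))
plan([.4701,-.1199,.15],100,1)
"
```

```text
pos [ 0.4703 -0.1203  0.1671] d [-0.0002  0.0004 -0.0171] rot left deg [ 0.06 -0.04  0.02] t 10.4 q [-0.4  -0.27  1.97 -0.    1.43 -2.15]
[-0.0001, 0.0171, 0.0004] [0.06, -0.04, 0.02]
```

View pics/w10z.png

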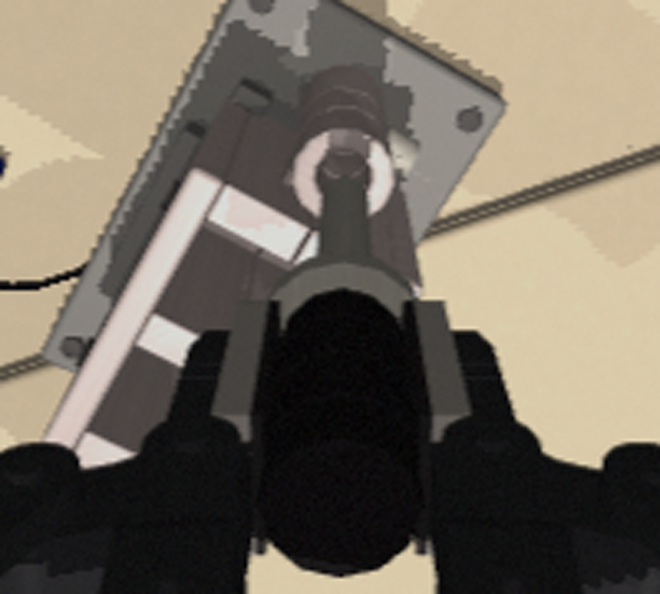

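Call:
servo_tool(delta_pos=[[0,0.009,0.0003],[0,0.009,0],[0,0,0]], dr=[[0,0,0],[0,0,0],[0,0,0]], grip=[0,0,0])

```text
t: 10.78
tool_pos: [0.4701, -0.1199, 0.1477]
tool_rot: [-1.567, -0.137, 0.136]
contact_force: [-0.3, 0.0, -1.0]
opening: 0.0204
```

```bash
python3 -c "
from h import *
plan([.4701,-.1199,.12],100,1)
"
```

```text
pos [ 0.4701 -0.1199  0.1477] d [-0.      0.     -0.0277] rot left deg [ 0.05 -0.04  0.01] t 10.775 q [-0.4  -0.25  1.99 -0.    1.4  -2.15]
[-0.0001, 0.0277, 0.0] [0.05, -0.04, 0.01]
```

Call:
servo_tool(delta_pos=[[0,0.01,0],[0,0.01,0],[0,0.008,0],[0,0,0]], dr=[[0,0,0],[0,0,0],[0,0,0],[0,0,0]], grip=[0,0,0,0], grip_force=90)

```text
t: 11.28
tool_pos: [0.4699, -0.1198, 0.1174]
tool_rot: [-1.567, -0.136, 0.137]
contact_force: [1.2, 0.7, -1.0]
opening: 0.0202
```

```bash
python3 -c "
from h import *
snap('wrist','w11')
i=cv2.imread('pics/w11.png')[150:330,220:420];cv2.imwrite('pics/w11z.png',cv2.resize(i,None,fx=3.3,fy=3.3,interpolation=cv2.INTER_CUBIC))
plan([.4701,-.1199,.082],100,1)
"
```

```text
pos [ 0.4702 -0.12    0.1179] d [-0.0001  0.0001 -0.0359] rot left deg [ 0.06 -0.04  0.02] t 11.325 q [-0.4  -0.22  2.02 -0.    1.34 -2.15]
[-0.0001, 0.0359, 0.0001] [0.06, -0.04, 0.02]
```

View pics/w11z.png

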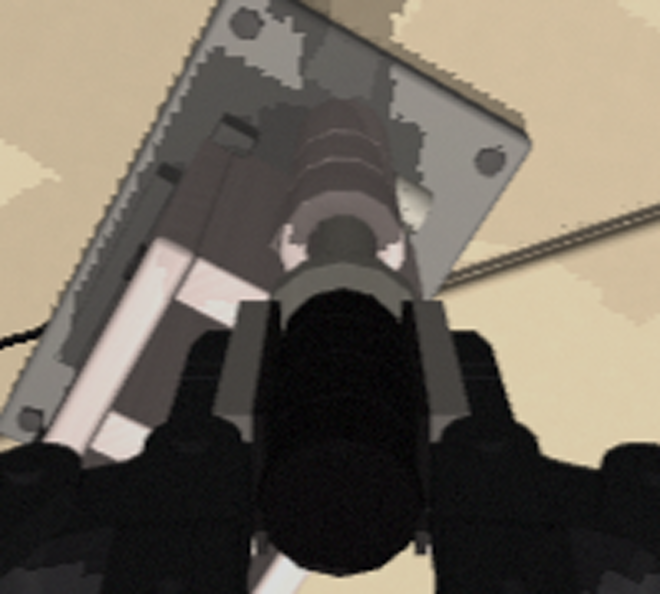

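Shaft enters cleanly. Continue towards the ball.

Call:
servo_tool(delta_pos=[[0,0.008,0],[0,0.008,0],[0,0.006,0]], dr=[[0,0,0],[0,0,0],[0,0,0]], grip=[0,0,0])

```text
t: 11.7
tool_pos: [0.4715, -0.1213, 0.0993]
tool_rot: [-1.57, -0.138, 0.135]
contact_force: [-10.7, 4.3, 27.6]
opening: 0.0204
```

Call:
servo_tool(delta_pos=[[0,0.005,0],[0,0.004,0],[0,0,0]], dr=[[0,0,0],[0,0,0],[0,0,0]], grip=[0,0,0])

```text
t: 12.08
tool_pos: [0.4711, -0.1212, 0.0987]
tool_rot: [-1.568, -0.134, 0.14]
contact_force: [-1.6, -1.2, -3.2]
opening: 0.0201
```

```bash
python3 -c "
from h import *
snap('wrist','w12')
i=cv2.imread('pics/w12.png')[150:330,220:420];cv2.imwrite('pics/w12z.png',cv2.resize(i,None,fx=3.3,fy=3.3,interpolation=cv2.INTER_CUBIC))
plan([.4701,-.1199,.082],100,1)
"
```

```text
pos [ 0.4712 -0.1212  0.0987] d [-0.0011  0.0013 -0.0167] rot left deg [ 0.1   0.01 -0.19] t 12.125 q [-0.4  -0.19  2.03 -0.    1.31 -2.15]
[-0.0008, 0.0167, 0.0015] [0.1, 0.01, -0.19]
```

View pics/w12z.png

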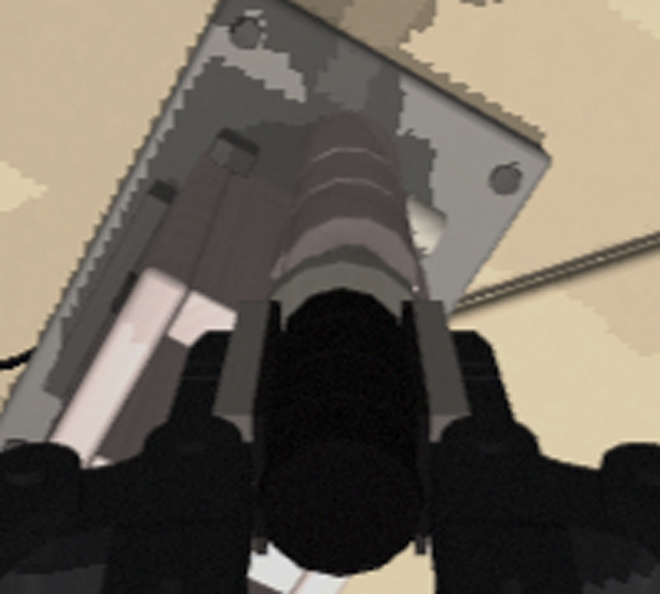

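Call:
servo_tool(delta_pos=[[-0.0008,0.007,0.0012],[0,0.008,0]], dr=[[0.1,0,-0.2],[0,0,0]], grip=[0,0])

```text
t: 12.38
tool_pos: [0.4712, -0.1212, 0.0862]
tool_rot: [-1.569, -0.139, 0.136]
contact_force: [-5.9, 2.6, 8.4]
opening: 0.0204
```

```bash
python3 -c "
from h import *
plan([.4701,-.1199,.082],100,1)
"
```

```text
pos [ 0.4712 -0.1212  0.0862] d [-0.0011  0.0013 -0.0042] rot left deg [0.15 0.02 0.08] t 12.375 q [-0.4  -0.18  2.04 -0.    1.28 -2.15]
[-0.0009, 0.0042, 0.0015] [0.15, 0.02, 0.08]
```

Past the ball; about 4 mm left.

Call:
servo_tool(delta_pos=[[0,0.005,0],[0,0.005,0]], dr=[[0,0,0],[0,0,0]], grip=[0,0])

```text
t: 12.62
tool_pos: [0.4713, -0.1212, 0.0821]
tool_rot: [-1.567, -0.136, 0.139]
contact_force: [-22.6, 8.2, 47.0]
opening: 0.0202
```

```bash
python3 -c "
from h import *
snap('wrist','w13')
i=cv2.imread('pics/w13.png')[150:330,220:420];cv2.imwrite('pics/w13z.png',cv2.resize(i,None,fx=3.3,fy=3.3,interpolation=cv2.INTER_CUBIC))
plan([.4701,-.1199,.082],100,1)
i=snap('scene','s13')[130:260,270:400,::-1];cv2.imwrite('pics/s13z.png',cv2.resize(i,None,fx=4.5,fy=4.5,interpolation=cv2.INTER_CUBIC))
"
```

```text
pos [ 0.4713 -0.1212  0.0821] d [-0.0012  0.0013 -0.0001] rot left deg [ 0.04  0.05 -0.12] t 12.675 q [-0.4  -0.17  2.04 -0.    1.27 -2.15]
[-0.001, 0.0001, 0.0015] [0.04, 0.05, -0.12]
```

View pics/w13z.png

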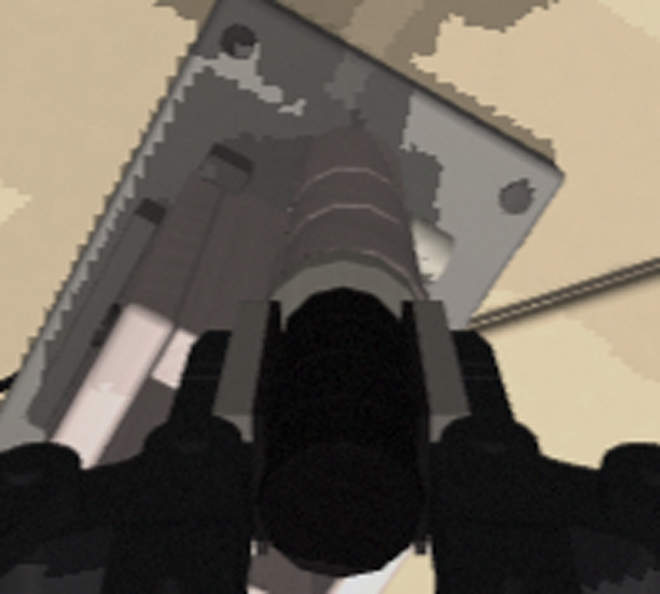

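View pics/s13z.png

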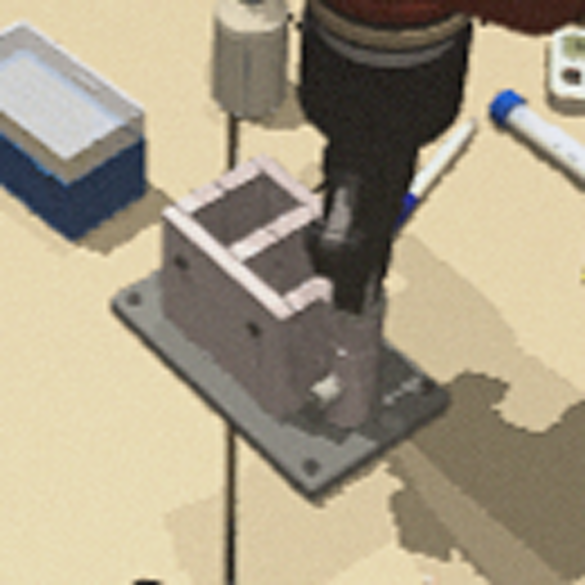

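Call:
servo_tool(delta_pos=[[0,0,0],[0,0,0],[0,0,0],[0,0,0],[0,0,0]], dr=[[0,0,0],[0,0,0],[0,0,0],[0,0,0],[0,0,0]], grip=[0,0.7,0.7,0.7,0.7])

```text
t: 13.35
tool_pos: [0.4715, -0.1207, 0.0809]
tool_rot: [-1.566, -0.137, 0.138]
contact_force: [-0.6, -0.1, -0.9]
opening: 0.0598
```

Call:
servo_tool(delta_pos=[[0,-0.02,0],[0,-0.025,0],[0,-0.03,0],[0,-0.03,0],[0,0,0]], dr=[[0,0,0],[0,0,0],[0,0,0],[0,0,0],[0,0,0]], grip=[0.7,0.7,0.7,0.7,0.7])

```text
t: 13.98
tool_pos: [0.4712, -0.1203, 0.1871]
tool_rot: [-1.565, -0.136, 0.139]
contact_force: [0.1, -0.2, -0.3]
opening: 0.0598
```

```bash
python3 -c "
from h import *
snap('wrist','w14')
i=snap('scene','s14')[130:320,240:440,::-1];cv2.imwrite('pics/s14z.png',cv2.resize(i,None,fx=3.1,fy=3.1,interpolation=cv2.INTER_CUBIC))
p=ctrl.camera_params('wrist');print(proj(p,[[.4701,-.1199,.150],[.4701,-.1199,.104]]),ctrl.get_obs()['tool_pos'])
"
```

```text
[[321.6002871  218.35932503]
 [321.51469672 200.31618221]] [ 0.4693269  -0.11954103  0.18368383]
```

View pics/w14.png

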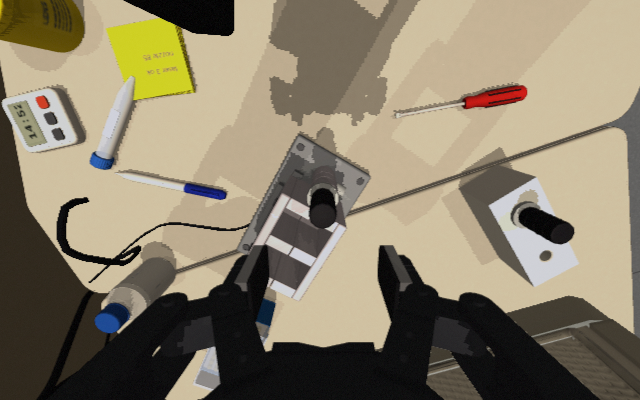

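View pics/s14z.png

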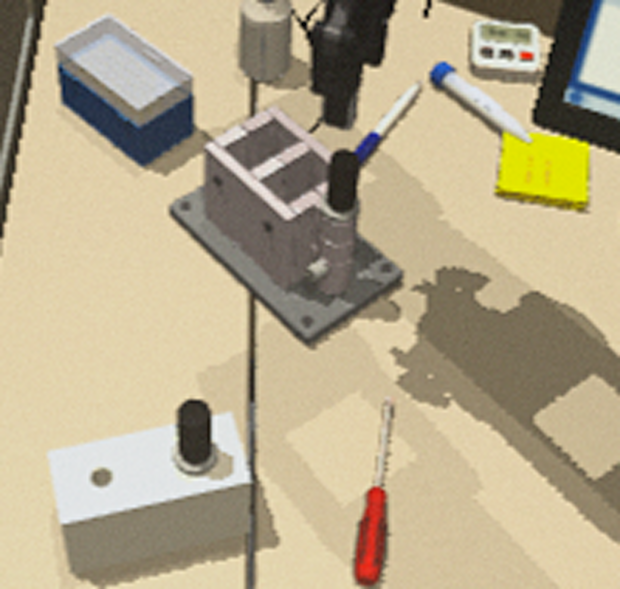

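```bash
python3 -c "
from h import *
a=cv2.imread('pics/w14.png')[150:240,285:365];b=cv2.imread('pics/s14.png')[165:235,320:380]
cv2.imwrite('pics/z14.png',np.hstack([cv2.resize(a,(480,540),interpolation=cv2.INTER_CUBIC)[:540],cv2.resize(b,(300,540)[:1]+(350,),interpolation=cv2.INTER_CUBIC) if 0 else cv2.copyMakeBorder(cv2.resize(b,(300,350),interpolation=cv2.INTER_CUBIC),0,190,0,0,cv2.BORDER_CONSTANT)]))
p=ctrl.camera_params('scene');print((proj(p,[[.4705,-.1203,.150],[.4705,-.1203,.104],[.4705,-.1203,.098]])-[320,165])*5)
p=ctrl.camera_params('wrist');print((proj(p,[[.4705,-.1203,.150],[.4705,-.1203,.104],[.4705,-.1203,.098]])-[285,150])*6)
"
```

```text
[[154.54138675  80.70515331]
 [147.06448568 151.0783172 ]
 [146.13001462 159.87363011]]
[[215.95784295 412.55299282]
 [216.06016325 303.92853271]
 [216.07101524 292.40793765]]
```

View pics/z14.png

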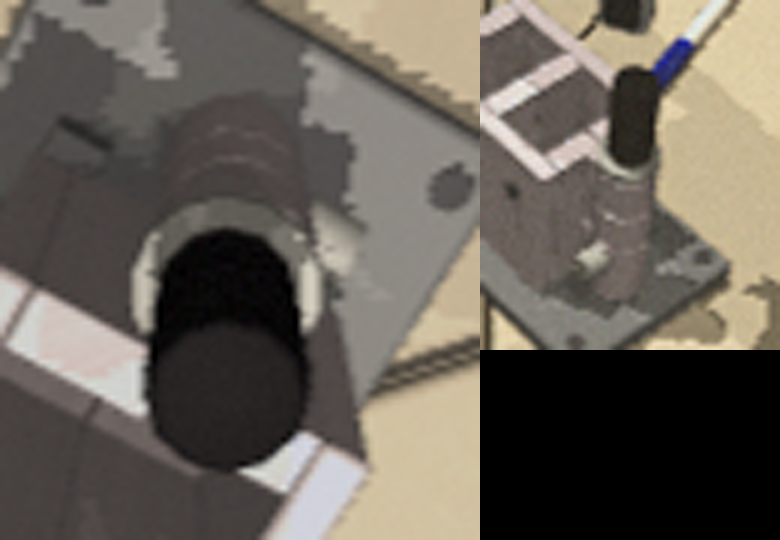

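```bash
python3 -c "
from h import *
p=ctrl.camera_params('wrist');a=snap('wrist','w15')[150:240,285:365,::-1]
cv2.imwrite('pics/z15.png',cv2.resize(a,(480,540),interpolation=cv2.INTER_CUBIC))
for dz in (0,.003,.016): print(dz,(proj(p,[[.4705,-.1203,.150+dz],[.4705,-.1203,.104+dz],[.4705,-.1203,.098]])-[285,150])*6)
print(ctrl.get_obs()['tool_pos'],ctrl.get_obs()['dq'].round(3))
for l in ['loose_half','short_pin','long_pin']:
  print(l,[(round(m['score'],2),m['extent']) for m in ctrl.masks_of('scene',l)[:2]])
"
```

```text
0 [[215.95784295 412.55299282]
 [216.06016325 303.92853271]
 [216.07101524 292.40793765]]
0.003 [[215.94970525 421.19206372]
 [216.05455589 309.88137411]
 [216.07101524 292.40793765]]
0.016 [[215.9117584  461.47689386]
 [216.02874016 337.28766734]
 [216.07101524 292.40793765]]
[ 0.46884649 -0.11934771  0.18282481] [-0.     0.009  0.013 -0.001  0.001 -0.001]
loose_half [(0.87, [318.8, 163.4, 354.1, 218.6])]
short_pin [(0.65, [318.7, 121.4, 333.0, 155.0]), (0.54, [296.2, 258.2, 308.5, 281.3])]
long_pin [(0.75, [340.9, 177.2, 358.7, 203.6])]
```

View pics/z15.png

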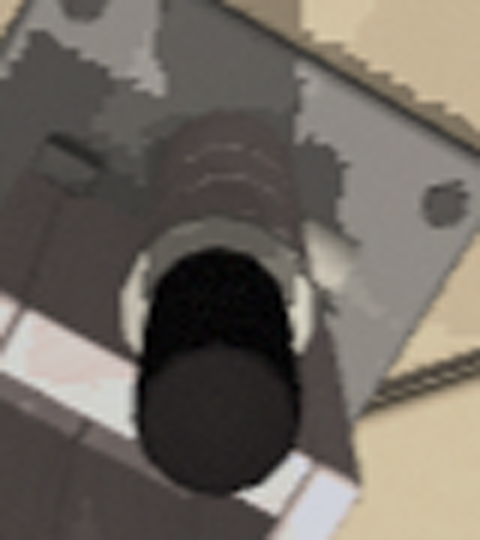

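```bash
python3 -c "
from h import *
print(ctrl.finish_job(), ctrl.get_obs()['t'])"
```

```text
the job is handed in; nothing more can be done
the job is handed in; nothing more can be done
```

I pushed the long pin down through all three knuckles, past the spring ball, until its collar sat on the top knuckle. I then let go, drew the hand clear above the pin and handed the job in at about 14 s.

**Grasp:** The first grasp closed on air, because the fingertips stood about 40 mm higher than the interface text says (I measured this in the wrist camera). I reopened, went about 44 mm lower and gripped the handle. Nothing was disturbed.

**Seating:**
- **Height:** the tool stopped at z = 0.0821 m, against the 0.082 m I had worked out for full seating. The force rose to 47 N at the stop. That is more than the 40 N limit, but it came through the held pin at the wrist, where the limit is 120 N.
- **After letting go:** the wrist picture puts the handle top within about 0.5 mm of the seated height and roughly 1 mm of the hinge axis. The scene camera put it up to 2 mm higher, which is about its error.
- **Sideways shift:** while passing the ball, the pin and hand moved about 1.5 mm off the axis I had measured, within the bore's play.

**Surroundings:**
- **Short pin:** it stands in its hole as before.
- **Mould half, bottle and pen:** they look unmoved. I judged them only by eye and by the network outlines. The lower edge of the loose half's outline in the scene picture differs by 5 pixels from the start. I put that down to the pin now covering part of it, but I did not check further.
- **Network error:** the network's best guess for the short pin in the last picture was the bottle; its second guess was the real one.

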